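# Sort returned sample bottles into trays by cap colour

### The job

Sort the four returned sample containers into the trays by the colour of their caps: the two amber phials with teal caps into the teal tray, the amber phial with the black cap into the black tray, and the small white pot into the white tray. Stand each one upright on its tray's floor and never let one tip over. Leave the red jar, the dropper bottle and the cork ring where they are.

Things in the scene. Friction and masses are not known exactly. Their poses are not given: they have to be found in the camera images.
- teal_phial_a: loose amber phial (small round bottle) with a teal screw cap, 44 mm in diameter, 107 mm tall, about 60 g, standing upright; origin at the centre of its underside, z up its axis. Round body straight-sided up to 64 mm, then shoulders and cap; grip it across the body, not by the cap, about 12 N, from any side, with the TCP about 58 mm above its underside. The same kind as teal_phial_b, 3 mm taller
- teal_phial_b: loose amber phial with a teal screw cap, 44 mm in diameter, 104 mm tall, about 60 g, standing upright; origin at the centre of its underside, z up its axis. Grip as teal_phial_a
- black_phial: loose amber phial with a black screw cap, 44 mm in diameter, 91 mm tall, about 60 g, standing upright; origin at the centre of its underside, z up its axis. Round body straight-sided up to 55 mm, then shoulders and cap; grip it across the body, not by the cap, about 12 N, from any side, with the TCP about 48 mm above its underside
- white_pot: loose small round white plastic pot with a white lid, 40 mm in diameter at the lid, 57 mm tall, about 30 g, standing upright; origin at the centre of its underside, z up its axis. Nearly straight-sided; grip it, about 12 N, from any side, with the TCP about 38 mm above its underside
- teal_tray: low open tray of teal plastic, fixed to the bench; outside 106 mm along its x, 140 mm along its y, 18 mm high; walls and floor 3 mm thick (inside 100 x 134 mm); origin at the centre of its underside, floor 3 mm above it, z up. A small finger tab stands out 11 mm from the middle of its -x wall at the rim. Has room for two phials side by side along y, at about y = -34 mm and +34 mm
- black_tray: the same tray in black plastic, fixed; same sizes, origin and axes as teal_tray
- white_tray: the same tray in white plastic, fixed; same sizes, origin and axes as teal_tray
- red_jar: bystander: loose red jar with a dark red lid, 68 mm in diameter, 103 mm tall; origin at the centre of its underside
- dropper: bystander: loose clear glass dropping bottle with a green rubber teat, 53 mm in diameter, 144 mm tall; origin at the centre of its underside
- spare_ring: bystander: loose brown cork ring lying flat, 100 mm in diameter, 24 mm high; origin at the centre of its underside

How it is judged:
At the end, for the whole second after the job is handed in: Both teal-capped phials are in the teal tray, the black-capped phial in the black tray and the white pot in the white tray, each standing on the tray's floor (underside within 7 mm of it, axis within 35 mm in x and 51 mm in y of the tray's centre), upright within 0.12 rad, released and at rest (x of teal_phial_a in the frame of teal_tray between -0.035 and 0.035 m and y of teal_phial_a in the frame of teal_tray between -0.051 and 0.051 m and z of teal_phial_a in the frame of teal_tray between -0.004 and 0.01 m and angle between each of teal_phial_a, teal_phial_b, black_phial, white_pot's own z axis and vertical below 0.12 rad and linear speed of each of teal_phial_a, teal_phial_b, black_phial, white_pot below 0.02 m/s and angular speed of each of teal_phial_a, teal_phial_b, black_phial, white_pot below 0.2 rad/s and x of teal_phial_b in the frame of teal_tray between -0.035 and 0.035 m and y of teal_phial_b in the frame of teal_tray between -0.051 and 0.051 m and z of teal_phial_b in the frame of teal_tray between -0.004 and 0.01 m and x of black_phial in the frame of black_tray between -0.035 and 0.035 m and y of black_phial in the frame of black_tray between -0.051 and 0.051 m and z of black_phial in the frame of black_tray between -0.004 and 0.01 m and x of white_pot in the frame of white_tray between -0.035 and 0.035 m and y of white_pot in the frame of white_tray between -0.051 and 0.051 m and z of white_pot in the frame of white_tray between -0.004 and 0.01 m); the robot touches nothing.
It fails at once if one of the four containers is tipped by more than about 45 degrees (angle between any of teal_phial_a, teal_phial_b, black_phial, white_pot's own z axis and vertical above 0.8 rad).
It fails at once if the red jar, the dropper bottle or the cork ring is shifted by more than 30 mm (distance of any of red_jar, dropper, spare_ring from where it was at the start of the episode above 0.03 m).
It also fails if it takes over 112 s, if anything falls off the work surface, if the arm or the gripper's body presses on something with over 40 N, if the wrist force passes 120 N, or if a joint passes its speed limit or range.

### The arm

A 6-joint arm with a two-finger parallel gripper is mounted at the origin on a cart in front of the work surface, level with it; the furniture and walls round the work are solid. World frame = base frame: x ahead of the robot, y to its left, z up, the work surface at z = 0. Lengths are in m, angles in rad, forces in N, time in s.
With the tool pointing down it reaches from about 0.425 to 0.95 m from the base axis. Payload 3.5 kg.
Tool frame: the origin (TCP) lies between the finger pads, 19 mm behind the fingertips; this is the grasp point; z points along the fingers, y is the line along which they close (so a half turn about z gives the same grasp; the last joint's range is limited). The gripper opens to 85 mm and grips with 20 to 120 N. Pads are 22 mm wide; open, the fingers measure 114 mm over their backs; the gripper's body (76 mm by 85 mm) begins 54 mm behind the grasp point. The pads swing forward as they close: fully open they stand 13 mm farther back than shut.
Start: joints at [-1.372, 0.286, 1.577, -0, 1.279, -0.15], TCP at [0.231, -0.634, 0.25] pointing down, gripper open.
Joint ranges: [-2.77, 2.77], [-0.9, 2.22], [0.21, 2.48], [-1.53, 4.67], [0.24, 2.81], [-2.84, 2.84]. Speed limits (rad/s): [2.79, 2.79, 3.14, 3.14, 3.14, 3.14].

### API

Orientations are given as a unit quaternion [x, y, z, w].
In Python, from plant import ctrl gives the robot as it stands. The module is installed in compiled form; this text tells all that it offers.
- The arm moves only by the tool send_rows, never from a script. Its argument "rows" is text: rows parted by semicolons, each of 7 numbers parted by spaces: the turn, a rotation vector about the tool's x, y, z in normalised numbers (1 is 180 degrees), then the shift along the tool's x, y, z in fractions of the full range, 1 being 1000 mm, then the opening, from -1 (shut) to 1 (fully open). A call has 1 to 8 rows; each row is the pose to reach, as a shift and turn from the pose commanded when the call began, along the tool's axes at that moment; what a row does not reach only later rows make up. A row lasts 1/8 s, in which the tool goes at most 62.5 mm and 10.7 degrees, less where a joint would pass 70% of its speed; a pose out of reach is approached as far as the arm can. No shift or turn number may pass 1 either way. A call with a gripper value outside its range is refused whole. The fingers move at their own pace and stop on an object; "grip_force" is the grip in N (left out, the last holds). Time passes only in rows, so rows that repeat a pose let the fingers close. It gives the time, the measured TCP pose, the force, the opening and the grip force at its end, in the units of the state.
- ctrl.get_state(): the state, without advancing time (a new reading comes with each control period).
- ctrl.read_camera(name): name is "side" or "top"; returns a dict with "color" (400x640x3 uint8, red, green, blue), "fx", "fy", "cx", "cy" (pixels), "extrinsics" (4x4, takes a point from world to camera coordinates). Camera axes: x right, y down, z forward; pixel columns grow to the right and rows downward; lengths in m; the calibration is good to about 2 mm. A picture is of the moment at which its call begins. There is no depth.
- ctrl.sign_off(): hands the job in; it is judged then, once.
Trained networks look in a picture, given as the dict that the camera call returned (one of the last four; its "shot" number tells which), for a name from the list of things; names that differ only in an ending like _2 or _b are one class to them, and where a whole thing is asked for, a point or a joint stands for the part that bears it (a point fixed in the world has none). Each returns a list of dicts, best first, with "p" (0 to 1); they miss things now and then, are a little off and sometimes report something else, mostly with a low value. They report only what shows in the picture. A call takes as long as a camera call.
- ctrl.look_for(picture, target): "position" ([x, y, z] in m, in the coordinates of the camera as it stood for that picture, good to about 4 mm: the middle of the surface that is visible of it).
The state is a dict: "time": time; "qpos": joint angles; "dq": joint speeds; "joint_efforts": joint torques, N m; "eef_pos": TCP position; "tcp_rot": TCP orientation; "contact_force": force on the tool from outside, world axes, zero at the start; "wrist_torque": the same for the moment, N m; "opening": opening from 0.0 (shut) to 1.0 (fully open); "finger_force": force on a finger pad.
Only numpy, scipy, OpenCV 4.12 (cv2) and the standard library are available. Lean on these libraries where they do the work, as an engineer would, in place of code of your own. Each camera call takes 0.05 s, during which the arm holds its last target. There are 200 camera calls.

## Working session

There is one attempt and no reset: what is moved stays moved. The work goes in short steps, Python scripts to look and compute and a tool call to move; the robot and the scene stay as the last step left them, time stands still between calls to the robot, and variables do not carry over. Pictures are saved under pics/ and viewed, at most 14 in all, crops included, and the job is handed in when it is done.

Besides the shell and the picture viewer there is one more tool, called after "Request:" as name(argument=value, ...) on one line, values as JSON. send_rows: Moves the arm, as the interface text tells. Its arguments: {"type":"object","properties":{"rows":{"type":"string"},"grip_force":{"type":"number"}},"required":["rows"]}

```bash
mkdir -p pics
cat > h.py <<'E'
import numpy as np, cv2
from plant import ctrl
def w(pic,p):
    E=np.array(pic["extrinsics"]); return np.linalg.inv(E)@np.r_[p,1]
def save(pic,n): cv2.imwrite(f"pics/{n}.png",np.ascontiguousarray(pic["color"][:,:,::-1]))
def px(pic,P):
    c=np.array(pic["extrinsics"])@np.r_[P,1]; return (pic["fx"]*c[0]/c[2]+pic["cx"],pic["fy"]*c[1]/c[2]+pic["cy"])
def ray(pic,u,v,z):
    E=np.linalg.inv(np.array(pic["extrinsics"])); d=E[:3,:3]@np.array([(u-pic["cx"])/pic["fx"],(v-pic["cy"])/pic["fy"],1]); o=E[:3,3]
    return o+d*(z-o[2])/d[2]
E
python3 - <<'E'
from h import *
s=ctrl.get_state(); print({k:np.round(v,3) for k,v in s.items()})
for c in("top","side"):
    p=ctrl.read_camera(c); save(p,c+"0")
    print(c, np.round(np.linalg.inv(p["extrinsics"])[:3,3],3))
    for n in "teal_phial_a black_phial white_pot teal_tray black_tray white_tray red_jar dropper spare_ring".split():
        for r in ctrl.look_for(p,n)[:4]:
            W=w(p,r["position"])[:3]; print(n,round(r["p"],2),np.round(W,3),np.round(px(p,W)))
E
```

```text
{'time': np.float64(0.0), 'qpos': array([-1.372,  0.287,  1.578, -0.   ,  1.279, -0.15 ]), 'dq': array([ 0.   ,  0.001,  0.001,  0.003,  0.001, -0.   ]), 'joint_efforts': array([ 1.0000e-03, -4.0597e+01, -2.9263e+01, -0.0000e+00,  6.0000e-03,
        0.0000e+00]), 'eef_pos': array([ 0.231, -0.634,  0.249]), 'tcp_rot': array([ 0.985,  0.174, -0.   , -0.001]), 'contact_force': array([-0.016, -0.583,  0.206]), 'wrist_torque': array([-0.02 , -0.029,  0.036]), 'finger_force': np.float64(0.0), 'opening': np.float64(1.002)}
top [0.449 0.002 1.365]
teal_phial_a 0.72 [ 0.457 -0.168  0.074] [371. 247.]
teal_phial_a 0.66 [ 0.589  0.285 -0.002] [219. 207.]
teal_phial_a 0.65 [0.439 0.241 0.079] [228. 257.]
black_phial 0.66 [ 0.526 -0.344  0.066] [431. 222.]
white_pot 0.72 [0.473 0.026 0.06 ] [304. 243.]
teal_tray 0.6 [ 0.624 -0.005  0.   ] [313. 194.]
black_tray 0.64 [ 0.649 -0.22   0.005] [384. 184.]
white_tray 0.88 [0.591 0.287 0.001] [218. 207.]
white_tray 0.41 [ 0.651 -0.22   0.003] [383. 184.]
white_tray 0.3 [ 0.681 -0.336  0.1  ] [429. 168.]
red_jar 0.86 [ 0.678 -0.34   0.105] [431. 168.]
r
[... 353 characters left out ...]
37] [346. 222.]
teal_tray 0.98 [ 0.619 -0.002  0.003] [308. 208.]
teal_tray 0.54 [ 0.675 -0.321  0.063] [346. 144.]
teal_tray 0.47 [0.589 0.285 0.002] [255. 268.]
teal_tray 0.46 [ 0.646 -0.216  0.003] [337. 174.]
black_tray 0.8 [ 0.648 -0.219 -0.001] [337. 175.]
white_tray 0.76 [ 0.592  0.287 -0.001] [254. 268.]
white_tray 0.74 [ 0.45  -0.16   0.059] [384. 185.]
white_tray 0.19 [0.469 0.037 0.036] [346. 222.]
red_jar 0.62 [ 0.673 -0.322  0.061] [346. 145.]
dropper 0.85 [0.638 0.444 0.059] [191. 282.]
dropper 0.43 [0.595 0.286 0.   ] [253. 267.]
dropper 0.15 [ 0.618 -0.     0.   ] [309. 209.]
spare_ring 0.59 [ 0.625 -0.478  0.016] [378. 142.]
spare_ring 0.31 [ 0.676 -0.322  0.061] [346. 144.]
```

```bash
cd pics; python3 -c "
import cv2
a=cv2.imread('top0.png');cv2.imwrite('top0c.png',cv2.resize(a[130:300,130:510],(800,358),interpolation=3))
a=cv2.imread('side0.png');cv2.imwrite('side0c.png',cv2.resize(a[90:340,130:510],(800,526),interpolation=3))"
```

```text
(no output)
```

View pics/top0c.png

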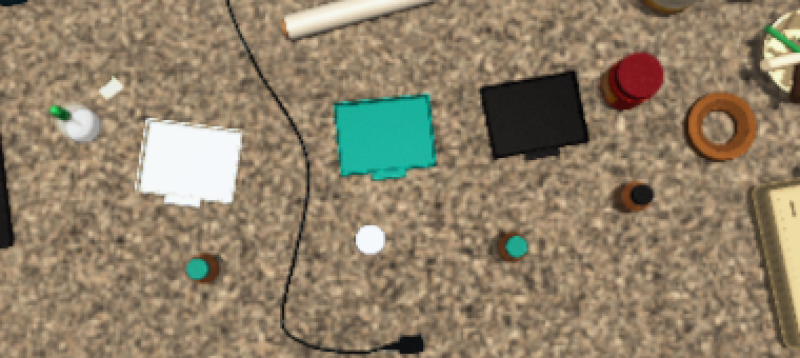

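View pics/side0c.png

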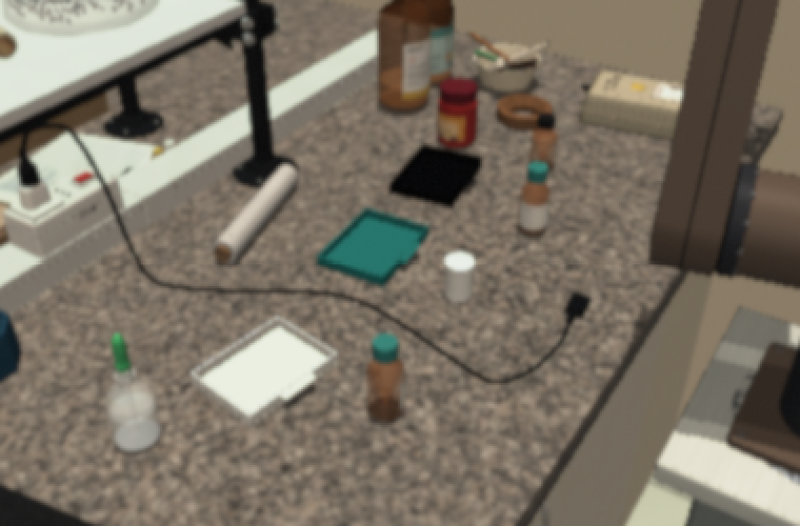

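Run:
```python
from h import *
p=ctrl.read_camera("top"); a=p["color"]; print(p["fx"],p["cx"],p["cy"])
hsv=cv2.cvtColor(a,cv2.COLOR_RGB2HSV)
teal=cv2.inRange(hsv,(75,100,40),(100,255,255)); white=cv2.inRange(hsv,(0,0,200),(180,40,255)); black=cv2.inRange(hsv,(0,0,0),(180,255,38))
def blobs(m,lo,hi,z,name):
    n,l,s,c=cv2.connectedComponentsWithStats(m)
    for i in range(1,n):
        if lo<s[i,4]<hi and 180<c[i,0]+0<460 and 150<c[i,1]<275: print(name,s[i],np.round(c[i],1),np.round(ray(p,*c[i],z),4))
blobs(teal,25,300,.105,"tealcap");blobs(white,60,400,.057,"pot");blobs(black,25,300,.091,"blackcap")
k=np.ones((7,7),np.uint8)
for nm,m in(("teal",teal),("white",white),("black",black)):
    m=cv2.morphologyEx(cv2.morphologyEx(m,cv2.MORPH_CLOSE,np.ones((3,3),np.uint8)),cv2.MORPH_OPEN,np.ones((17,17),np.uint8) if 0 else cv2.getStructuringElement(cv2.MORPH_ELLIPSE,(23,23)))
    for c in cv2.findContours(m,0,2)[0]:
        if cv2.contourArea(c)>600:
            r=cv2.minAreaRect(c); 
            if 150<r[0][1]<260:
                bx=[ray(p,*q,.012)[:2] for q in cv2.boxPoints(r)]; print(nm,"tray",np.round(r,1) if 0 else r,np.round(np.mean(bx,0),4)); print(np.round(bx,3).tolist())
```

```text
448.65968752933867 313.8584366327572 202.81927906800965
tealcap [370 242  11  10  86] [375.  246.6] [ 0.459  -0.1738  0.105 ]
tealcap [218 253  11  10  86] [223.4 257.4] [0.4376 0.2496 0.105 ]
pot [177 167  11  10  62] [182.2 171.7] [0.6905 0.3809 0.057 ]
pot [299 237  14  14 154] [305.6 243.2] [0.4732 0.0207 0.057 ]
blackcap [430 218  10   9  71] [434.3 222.2] [ 0.525  -0.3469  0.091 ]
teal tray ((312.5, 194.5), (39.0, 45.0), 90.0) [ 0.6213 -0.0023]
[[0.682, 0.065], [0.68, -0.072], [0.56, -0.069], [0.563, 0.067]]
white tray ((218.87896728515625, 207.3068389892578), (46.529457092285156, 37.826812744140625), 8.530765533447266) [0.5877 0.2818]
[[0.543, 0.359], [0.656, 0.343], [0.633, 0.204], [0.519, 0.221]]
black tray ((383.7264099121094, 185.70755004882812), (37.16485595703125, 45.88784408569336), 79.3803482055664) [ 0.6441 -0.2198]
[[0.689, -0.142], [0.712, -0.281], [0.599, -0.297], [0.576, -0.159]]
black tray ((103.82691955566406, 198.63462829589844), (105.11825561523438, 56.67756271362305), 78.69007110595703) [0.6226 0.6304]
[[0.765, 0.751], [0.796, 0.582], [0.48, 0.512], [0.45, 0.677]]
```

The manual's scale: shifts go in shares of 1000 mm and turns go in shares of 180 degrees. Converting my numbers, 374 mm / 1000 = 0.374, 328 mm / 1000 = 0.328, -70 degrees / 180 = -0.3889.

Request:
send_rows(rows="0 0 -0.05 0.047 -0.021 0 1;0 0 -0.1 0.094 -0.042 0 1;0 0 -0.15 0.14 -0.063 0 1;0 0 -0.2 0.187 -0.084 0 1;0 0 -0.25 0.234 -0.106 0 1;0 0 -0.3 0.281 -0.127 0 1;0 0 -0.3444 0.328 -0.148 0 1;0 0 -0.3889 0.374 -0.169 0 1", grip_force=20)

```text
time: 2.05
eef_pos: [0.5256, -0.3464, 0.2503]
tcp_rot: [0.706, 0.709, 0.0, 0.0]
contact_force: [0.6, -1.1, 0.4]
opening: 1.002
finger_force: 0.0
```

To row units: 202 mm / 1000 = 0.202, 198 mm / 1000 = 0.198.

Request:
send_rows(rows="0 0 0 0 0 0.04 1;0 0 0 0 0 0.08 1;0 0 0 0 0 0.115 1;0 0 0 0 0 0.145 1;0 0 0 0 0 0.17 1;0 0 0 0 0 0.188 1;0 0 0 0 0 0.198 1;0 0 0 0 0 0.202 1")

```text
time: 3.05
eef_pos: [0.5246, -0.3478, 0.0479]
tcp_rot: [0.707, 0.707, 0.0, 0.0]
contact_force: [-0.9, -0.3, -0.1]
opening: 1.002
finger_force: 0.0
```

Request:
send_rows(rows="0 0 0 0 0 0 0.6;0 0 0 0 0 0 0.3;0 0 0 0 0 0 0.1;0 0 0 0 0 0 -0.1;0 0 0 0 0 0 -0.3;0 0 0 0 0 0 -0.5;0 0 0 0 0 0 -0.5;0 0 0 0 0 0 -0.5", grip_force=20)

```text
time: 4.05
eef_pos: [0.5249, -0.3481, 0.0488]
tcp_rot: [0.707, 0.707, -0.0, 0.001]
contact_force: [0.2, 0.6, 5.1]
opening: 0.495
finger_force: 20.8
```

To row units: -130 mm / 1000 = -0.13, -115 mm / 1000 = -0.115.

Request:
send_rows(rows="0 0 0 0 0 -0.008 -0.5;0 0 0 0 0 -0.03 -0.5;0 0 0 0 0 -0.06 -0.5;0 0 0 0 0 -0.09 -0.5;0 0 0 0 0 -0.115 -0.5;0 0 0 0 0 -0.13 -0.5;0 0 0 0.01 0.01 -0.13 -0.5;0 0 0 0.03 0.03 -0.13 -0.5")

```text
time: 5.05
eef_pos: [0.5542, -0.317, 0.177]
tcp_rot: [0.708, 0.706, -0.0, -0.001]
contact_force: [-0.3, -0.7, -1.3]
opening: 0.492
finger_force: 20.5
```

To row units: 97 mm / 1000 = 0.097, 93 mm / 1000 = 0.093.

Request:
send_rows(rows="0 0 0 0.022 0.022 0 -0.5;0 0 0 0.046 0.045 0 -0.5;0 0 0 0.068 0.066 0 -0.5;0 0 0 0.084 0.081 0 -0.5;0 0 0 0.093 0.089 0 -0.5;0 0 0 0.097 0.093 0 -0.5;0 0 0 0.097 0.093 0 -0.5")

```text
time: 5.92
eef_pos: [0.6473, -0.221, 0.1779]
tcp_rot: [0.707, 0.707, -0.0, -0.0]
contact_force: [0.7, -0.3, -0.7]
opening: 0.495
finger_force: 20.5
```

To row units: 125 mm / 1000 = 0.125, 124 mm / 1000 = 0.124.

Request:
send_rows(rows="0 0 0 0 0 0.02 -0.5;0 0 0 0 0 0.05 -0.5;0 0 0 0 0 0.08 -0.5;0 0 0 0 0 0.105 -0.5;0 0 0 0 0 0.117 -0.5;0 0 0 0 0 0.122 -0.5;0 0 0 0 0 0.124 -0.5;0 0 0 0 0 0.125 -0.5")

```text
time: 6.92
eef_pos: [0.6481, -0.2211, 0.0541]
tcp_rot: [0.707, 0.707, 0.0, 0.001]
contact_force: [0.6, 0.4, -0.6]
opening: 0.492
finger_force: 20.5
```

Run:
```python
from h import *
p=ctrl.read_camera("side"); cv2.imwrite("pics/s1.png",cv2.resize(p["color"][100:260,240:480,::-1],(720,480),interpolation=3))
```

```text
(no output)
```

View pics/s1.png

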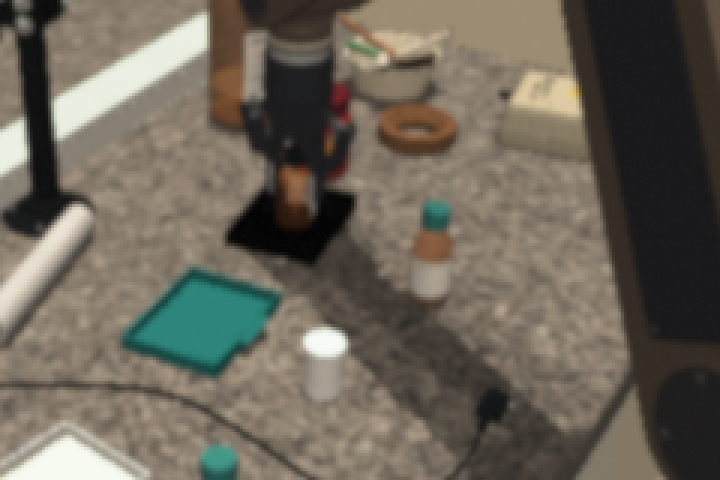

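The picture shows the black phial held upright over the black tray (crop about (293,200)). It is not quite on the floor yet.

To row units: 3 mm / 1000 = 0.003, 2 mm / 1000 = 0.002.

Request:
send_rows(rows="0 0 0 0 0 0.001 -0.5;0 0 0 0 0 0.002 -0.5;0 0 0 0 0 0.002 -0.5;0 0 0 0 0 0.003 -0.5;0 0 0 0 0 0.003 -0.5")

```text
time: 7.6
eef_pos: [0.6479, -0.2208, 0.0518]
tcp_rot: [0.707, 0.707, -0.0, 0.0]
contact_force: [-1.9, 1.5, 7.8]
opening: 0.489
finger_force: 21.1
```

To row units: -45 mm / 1000 = -0.045, -15 mm / 1000 = -0.015.

Request:
send_rows(rows="0 0 0 0 0 0 0.05;0 0 0 0 0 0 0.15;0 0 0 0 0 0 0.3;0 0 0 0 0 0 0.6;0 0 0 0 0 0 1;0 0 0 0 0 0 1;0 0 0 0 0 -0.015 1;0 0 0 0 0 -0.045 1")

```text
time: 8.6
eef_pos: [0.6466, -0.2203, 0.0947]
tcp_rot: [0.707, 0.707, -0.0, -0.001]
contact_force: [1.3, 0.4, 0.7]
opening: 0.999
finger_force: 0.0
```

To row units: -189 mm / 1000 = -0.189, -185 mm / 1000 = -0.185.

Request:
send_rows(rows="0 0 0 0 0 -0.04 1;0 0 0 0 0 -0.08 1;0 0 0 0 0 -0.11 1;0 0 0 0.014 -0.05 -0.11 1;0 0 0 0.028 -0.1 -0.11 1;0 0 0 0.042 -0.15 -0.11 1;0 0 0 0.047 -0.185 -0.11 1;0 0 0 0.047 -0.189 -0.11 1")

```text
time: 9.6
eef_pos: [0.4571, -0.1732, 0.206]
tcp_rot: [0.707, 0.707, 0.0, 0.001]
contact_force: [0.1, 0.2, 0.6]
opening: 0.998
finger_force: 0.0
```

Run:
```python
from h import *
p=ctrl.read_camera("side"); cv2.imwrite("pics/s2.png",cv2.resize(p["color"][100:260,240:480,::-1],(720,480),interpolation=3))
```

```text
(no output)
```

View pics/s2.png

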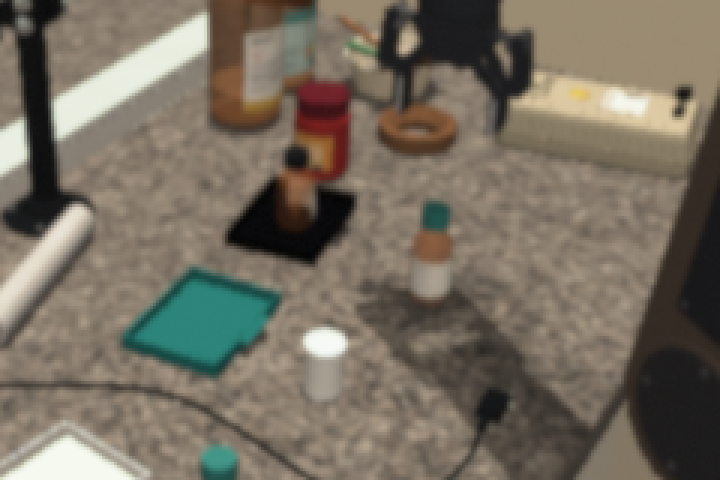

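The black phial stands upright in the black tray (crop (296,190)), and the gripper is above the next teal phial (crop (432,250)).

To row units: 147 mm / 1000 = 0.147, 110 mm / 1000 = 0.11.

Request:
send_rows(rows="0 0 0 0 0.001 0.025 1;0 0 0 0 0.001 0.055 1;0 0 0 0 0.001 0.085 1;0 0 0 0 0.001 0.11 1;0 0 0 0 0.001 0.128 1;0 0 0 0 0.001 0.14 1;0 0 0 0 0.001 0.147 1;0 0 0 0 0.001 0.147 0.6")

```text
time: 10.65
eef_pos: [0.4598, -0.1738, 0.058]
tcp_rot: [0.707, 0.707, 0.0, -0.0]
contact_force: [0.2, -0.1, 0.3]
opening: 0.819
finger_force: 0.0
```

Request:
send_rows(rows="0 0 0 0 0 0 0.3;0 0 0 0 0 0 0.1;0 0 0 0 0 0 -0.1;0 0 0 0 0 0 -0.3;0 0 0 0 0 0 -0.5;0 0 0 0 0 0 -0.5;0 0 0 0 0 0 -0.5")

```text
time: 11.52
eef_pos: [0.4599, -0.174, 0.0587]
tcp_rot: [0.707, 0.707, 0.0, 0.0]
contact_force: [-1.3, 0.7, 5.5]
opening: 0.495
finger_force: 22.7
```

To row units: -120 mm / 1000 = -0.12, -112 mm / 1000 = -0.112.

Request:
send_rows(rows="0 0 0 0 0 -0.008 -0.5;0 0 0 0 0 -0.03 -0.5;0 0 0 0 0 -0.06 -0.5;0 0 0 0 0 -0.09 -0.5;0 0 0 0 0 -0.112 -0.5;0 0 0 0 0 -0.12 -0.5;0 0 0 0.012 0.014 -0.12 -0.5;0 0 0 0.035 0.041 -0.12 -0.5")

```text
time: 12.52
eef_pos: [0.5004, -0.1379, 0.1767]
tcp_rot: [0.708, 0.706, -0.0, -0.001]
contact_force: [0.3, -0.2, -1.0]
opening: 0.486
finger_force: 22.3
```

To row units: 123 mm / 1000 = 0.123, 119 mm / 1000 = 0.119.

Request:
send_rows(rows="0 0 0 0.025 0.029 0 -0.5;0 0 0 0.05 0.059 0 -0.5;0 0 0 0.075 0.088 0 -0.5;0 0 0 0.092 0.108 0 -0.5;0 0 0 0.101 0.119 0 -0.5;0 0 0 0.105 0.123 0 -0.5;0 0 0 0.105 0.123 0 -0.5")

```text
time: 13.4
eef_pos: [0.6232, -0.0337, 0.1774]
tcp_rot: [0.707, 0.707, -0.0, -0.0]
contact_force: [-0.3, -0.1, -1.3]
opening: 0.489
finger_force: 22.3
```

To row units: 116 mm / 1000 = 0.116, 115 mm / 1000 = 0.115.

Request:
send_rows(rows="0 0 0 0 0 0.02 -0.5;0 0 0 0 0 0.05 -0.5;0 0 0 0 0 0.078 -0.5;0 0 0 0 0 0.098 -0.5;0 0 0 0 0 0.109 -0.5;0 0 0 0 0 0.114 -0.5;0 0 0 0 0 0.115 -0.5;0 0 0 0 0 0.116 -0.5")

```text
time: 14.4
eef_pos: [0.6243, -0.0339, 0.0631]
tcp_rot: [0.707, 0.707, 0.001, 0.001]
contact_force: [0.5, 0.4, -0.6]
opening: 0.493
finger_force: 22.3
```

To row units: 2 mm / 1000 = 0.002, 1 mm / 1000 = 0.001.

Request:
send_rows(rows="0 0 0 0 0 0.001 -0.5;0 0 0 0 0 0.001 -0.5;0 0 0 0 0 0.002 -0.5;0 0 0 0 0 0.002 -0.5")

```text
time: 14.9
eef_pos: [0.6242, -0.0338, 0.0618]
tcp_rot: [0.707, 0.707, 0.0, 0.0]
contact_force: [-2.1, 0.1, 6.7]
opening: 0.493
finger_force: 22.8
```

Request:
send_rows(rows="0 0 0 0 0 0 0.05;0 0 0 0 0 0 0.15;0 0 0 0 0 0 0.3;0 0 0 0 0 0 0.6;0 0 0 0 0 0 1;0 0 0 0 0 0 1;0 0 0 0 0 -0.015 1;0 0 0 0 0 -0.045 1")

```text
time: 15.9
eef_pos: [0.6226, -0.0335, 0.1048]
tcp_rot: [0.707, 0.707, -0.001, -0.001]
contact_force: [0.8, 0.6, 0.4]
opening: 0.999
finger_force: 0.0
```

To row units: -151 mm / 1000 = -0.151, -138 mm / 1000 = -0.138.

Request:
send_rows(rows="0 0 0 0 0 -0.04 1;0 0 0 0 0 -0.075 1;0 0 0 0 0 -0.075 1;0 0 0 0.018 -0.05 -0.075 1;0 0 0 0.036 -0.1 -0.075 1;0 0 0 0.05 -0.138 -0.075 1;0 0 0 0.055 -0.151 -0.075 1;0 0 0 0.055 -0.151 -0.075 1")

```text
time: 16.9
eef_pos: [0.4724, 0.0214, 0.1799]
tcp_rot: [0.707, 0.707, 0.0, 0.0]
contact_force: [0.4, -0.3, 0.2]
opening: 0.997
finger_force: 0.0
```

Run:
```python
from h import *
p=ctrl.read_camera("side"); cv2.imwrite("pics/s3.png",cv2.resize(p["color"][100:300,200:480,::-1],(728,520),interpolation=3))
```

```text
(no output)
```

View pics/s3.png

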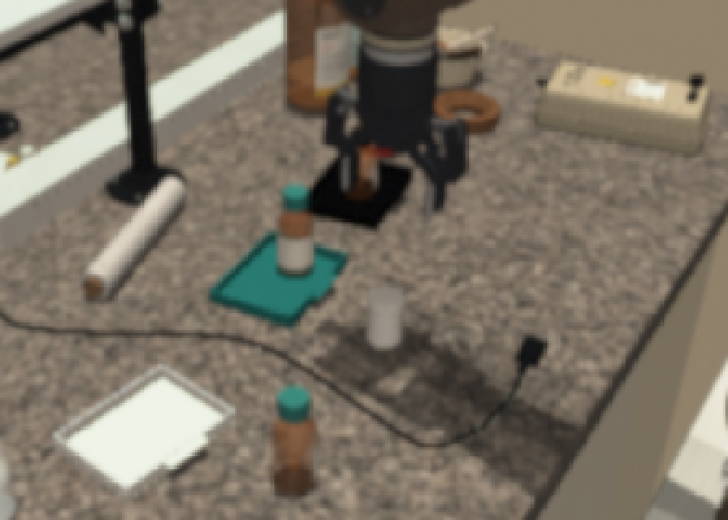

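The teal phial stands upright in the teal tray (crop (296,235)), and the pot is below the gripper (crop (385,315)). Next I grip the pot with the TCP at 38 mm.

To row units: 142 mm / 1000 = 0.142, 138 mm / 1000 = 0.138.

Request:
send_rows(rows="0 0 0 0 0 0.025 1;0 0 0 0 0 0.055 1;0 0 0 0 0 0.085 1;0 0 0 0 0 0.11 1;0 0 0 0 0 0.128 1;0 0 0 0 0 0.138 1;0 0 0 0 0 0.142 1;0 0 0 0 0 0.142 0.6")

```text
time: 17.95
eef_pos: [0.4732, 0.0211, 0.0383]
tcp_rot: [0.707, 0.707, 0.0, 0.0]
contact_force: [0.4, 0.2, -0.7]
opening: 0.821
finger_force: 0.0
```

Request:
send_rows(rows="0 0 0 0 0 0 0.3;0 0 0 0 0 0 0.1;0 0 0 0 0 0 -0.1;0 0 0 0 0 0 -0.3;0 0 0 0 0 0 -0.5;0 0 0 0 0 0 -0.5;0 0 0 0 0 0 -0.5;0 0 0 0 0 0 -0.5")

```text
time: 18.95
eef_pos: [0.4729, 0.0213, 0.0386]
tcp_rot: [0.707, 0.707, 0.0, 0.0]
contact_force: [-1.7, 0.3, 5.4]
opening: 0.452
finger_force: 19.9
```

To row units: -120 mm / 1000 = -0.12, -112 mm / 1000 = -0.112.

Request:
send_rows(rows="0 0 0 0 0 -0.008 -0.5;0 0 0 0 0 -0.03 -0.5;0 0 0 0 0 -0.06 -0.5;0 0 0 0 0 -0.09 -0.5;0 0 0 0 0 -0.112 -0.5;0 0 0 0 0 -0.12 -0.5;0 0 0 0.014 0.006 -0.12 -0.5;0 0 0 0.044 0.02 -0.12 -0.5")

```text
time: 19.95
eef_pos: [0.4921, 0.0659, 0.1567]
tcp_rot: [0.708, 0.706, -0.001, -0.001]
contact_force: [0.9, 0.2, -0.3]
opening: 0.452
finger_force: 20.3
```

To row units: 220 mm / 1000 = 0.22, 210 mm / 1000 = 0.21.

Request:
send_rows(rows="0 0 0 0.038 0.017 0 -0.5;0 0 0 0.078 0.034 0 -0.5;0 0 0 0.118 0.052 0 -0.5;0 0 0 0.156 0.069 0 -0.5;0 0 0 0.19 0.084 0 -0.5;0 0 0 0.21 0.093 0 -0.5;0 0 0 0.22 0.097 0 -0.5;0 0 0 0.22 0.097 0 -0.5")

```text
time: 20.95
eef_pos: [0.589, 0.2859, 0.1566]
tcp_rot: [0.707, 0.707, -0.001, -0.0]
contact_force: [0.1, -0.5, -0.2]
opening: 0.45
finger_force: 20.3
```

To row units: 116 mm / 1000 = 0.116, 115 mm / 1000 = 0.115.

Request:
send_rows(rows="0 0 0 0 0 0.02 -0.5;0 0 0 0 0 0.05 -0.5;0 0 0 0 0 0.078 -0.5;0 0 0 0 0 0.098 -0.5;0 0 0 0 0 0.109 -0.5;0 0 0 0 0 0.114 -0.5;0 0 0 0 0 0.115 -0.5;0 0 0 0 0 0.116 -0.5")

```text
time: 21.95
eef_pos: [0.5904, 0.2855, 0.0431]
tcp_rot: [0.707, 0.707, 0.001, 0.0]
contact_force: [-0.5, 0.5, -0.4]
opening: 0.457
finger_force: 20.3
```

To row units: 2 mm / 1000 = 0.002, 1 mm / 1000 = 0.001.

Request:
send_rows(rows="0 0 0 0 0 0.001 -0.5;0 0 0 0 0 0.001 -0.5;0 0 0 0 0 0.002 -0.5;0 0 0 0 0 0.002 -0.5")

```text
time: 22.45
eef_pos: [0.5902, 0.2856, 0.0417]
tcp_rot: [0.707, 0.707, 0.0, 0.0]
contact_force: [-1.0, -0.0, 5.7]
opening: 0.456
finger_force: 20.6
```

To row units: -45 mm / 1000 = -0.045, -15 mm / 1000 = -0.015.

Request:
send_rows(rows="0 0 0 0 0 0 0.05;0 0 0 0 0 0 0.15;0 0 0 0 0 0 0.3;0 0 0 0 0 0 0.6;0 0 0 0 0 0 1;0 0 0 0 0 0 1;0 0 0 0 0 -0.015 1;0 0 0 0 0 -0.045 1")

```text
time: 23.45
eef_pos: [0.5887, 0.285, 0.0848]
tcp_rot: [0.707, 0.707, -0.001, -0.001]
contact_force: [0.6, -0.9, -0.3]
opening: 0.998
finger_force: 0.0
```

To row units: -152 mm / 1000 = -0.152, -138 mm / 1000 = -0.138.

Request:
send_rows(rows="0 0 0 0 0 -0.045 1;0 0 0 0 0 -0.095 1;0 0 0 0 0 -0.105 1;0 0 0 -0.012 -0.05 -0.105 1;0 0 0 -0.024 -0.1 -0.105 1;0 0 0 -0.033 -0.138 -0.105 1;0 0 0 -0.036 -0.152 -0.105 1;0 0 0 -0.036 -0.152 -0.105 1")

```text
time: 24.45
eef_pos: [0.4375, 0.2494, 0.1901]
tcp_rot: [0.707, 0.707, 0.0, 0.0]
contact_force: [-0.1, 0.0, -0.2]
opening: 1.002
finger_force: 0.0
```

Run:
```python
from h import *
p=ctrl.read_camera("side"); cv2.imwrite("pics/s4.png",cv2.resize(p["color"][100:350,150:450,::-1],(696,580),interpolation=3))
```

```text
(no output)
```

View pics/s4.png

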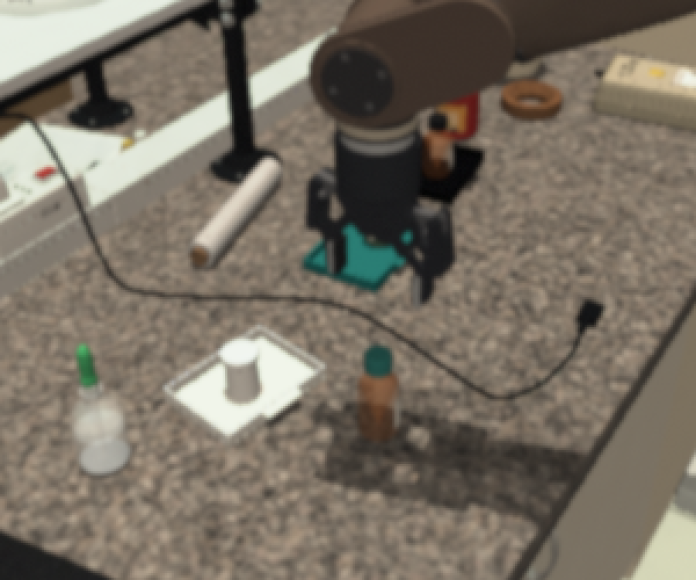

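The pot stands upright in the white tray (crop (240,375)). The last phial (crop (378,400)) is under the gripper.

To row units: 132 mm / 1000 = 0.132, 129 mm / 1000 = 0.129.

Request:
send_rows(rows="0 0 0 0 0 0.025 1;0 0 0 0 0 0.055 1;0 0 0 0 0 0.085 1;0 0 0 0 0 0.108 1;0 0 0 0 0 0.122 1;0 0 0 0 0 0.129 1;0 0 0 0 0 0.132 1;0 0 0 0 0 0.132 0.6")

```text
time: 25.5
eef_pos: [0.4382, 0.2495, 0.0586]
tcp_rot: [0.707, 0.707, 0.001, 0.0]
contact_force: [-1.3, 0.4, -0.1]
opening: 0.816
finger_force: 0.0
```

Request:
send_rows(rows="0 0 0 0 0 0 0.3;0 0 0 0 0 0 0.1;0 0 0 0 0 0 -0.1;0 0 0 0 0 0 -0.3;0 0 0 0 0 0 -0.5;0 0 0 0 0 0 -0.5;0 0 0 0 0 0 -0.5")

```text
time: 26.38
eef_pos: [0.438, 0.2495, 0.0586]
tcp_rot: [0.707, 0.707, 0.0, 0.0]
contact_force: [-1.9, 0.3, 6.3]
opening: 0.493
finger_force: 21.1
```

Request:
send_rows(rows="0 0 0 0 0 -0.008 -0.5;0 0 0 0 0 -0.03 -0.5;0 0 0 0 0 -0.06 -0.5;0 0 0 0 0 -0.09 -0.5;0 0 0 0 0 -0.115 -0.5;0 0 0 0 0 -0.13 -0.5;0 0 0 -0.012 0.01 -0.13 -0.5;0 0 0 -0.037 0.031 -0.13 -0.5")

```text
time: 27.38
eef_pos: [0.4682, 0.2117, 0.1867]
tcp_rot: [0.707, 0.708, -0.001, -0.0]
contact_force: [1.0, -0.2, -1.1]
opening: 0.489
finger_force: 20.7
```

Request:
send_rows(rows="0 0 0 -0.036 0.03 0 -0.5;0 0 0 -0.072 0.06 0 -0.5;0 0 0 -0.108 0.091 0 -0.5;0 0 0 -0.14 0.118 0 -0.5;0 0 0 -0.164 0.138 0 -0.5;0 0 0 -0.175 0.147 0 -0.5;0 0 0 -0.18 0.151 0 -0.5;0 0 0 -0.18 0.151 0 -0.5")

```text
time: 28.38
eef_pos: [0.6191, 0.0326, 0.1875]
tcp_rot: [0.707, 0.707, -0.0, -0.001]
contact_force: [-0.2, 0.2, 0.3]
opening: 0.489
finger_force: 20.7
```

Run:
```python
from h import *
p=ctrl.read_camera("side"); cv2.imwrite("pics/s5.png",cv2.resize(p["color"][100:300,200:440,::-1],(660,550),interpolation=3))
```

```text
(no output)
```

View pics/s5.png

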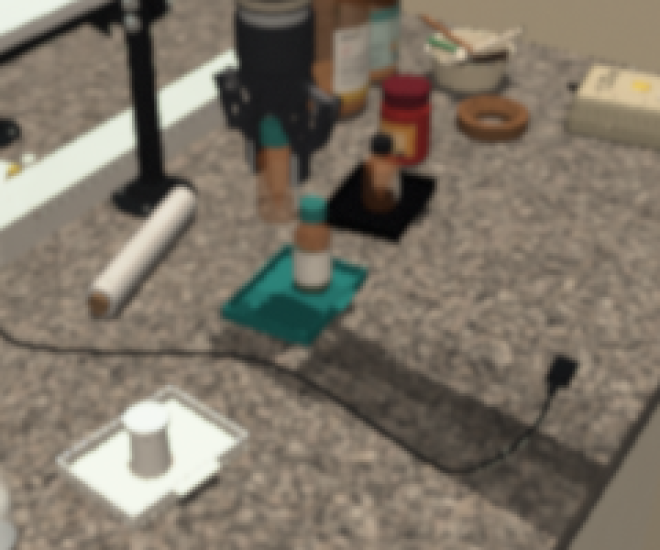

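The held phial is upright (crop (273,170)) above the free half of the teal tray, next to the first phial (312,245). Now lower it.

To row units: 126 mm / 1000 = 0.126, 125 mm / 1000 = 0.125.

Request:
send_rows(rows="0 0 0 0 0 0.02 -0.5;0 0 0 0 0 0.05 -0.5;0 0 0 0 0 0.08 -0.5;0 0 0 0 0 0.105 -0.5;0 0 0 0 0 0.118 -0.5;0 0 0 0 0 0.123 -0.5;0 0 0 0 0 0.125 -0.5;0 0 0 0 0 0.126 -0.5")

```text
time: 29.42
eef_pos: [0.6203, 0.0323, 0.063]
tcp_rot: [0.707, 0.707, 0.001, 0.001]
contact_force: [0.1, -0.5, -0.8]
opening: 0.487
finger_force: 20.7
```

Request:
send_rows(rows="0 0 0 0 0 0.001 -0.5;0 0 0 0 0 0.001 -0.5;0 0 0 0 0 0.002 -0.5;0 0 0 0 0 0.002 -0.5")

```text
time: 29.92
eef_pos: [0.6201, 0.0322, 0.0617]
tcp_rot: [0.707, 0.707, 0.0, 0.0]
contact_force: [-2.0, 0.0, 6.3]
opening: 0.491
finger_force: 21.2
```

To row units: -45 mm / 1000 = -0.045, -15 mm / 1000 = -0.015.

Request:
send_rows(rows="0 0 0 0 0 0 0.05;0 0 0 0 0 0 0.15;0 0 0 0 0 0 0.3;0 0 0 0 0 0 0.6;0 0 0 0 0 0 1;0 0 0 0 0 0 1;0 0 0 0 0 -0.015 1;0 0 0 0 0 -0.045 1")

```text
time: 30.92
eef_pos: [0.6186, 0.0324, 0.1048]
tcp_rot: [0.707, 0.707, -0.001, -0.001]
contact_force: [0.7, 0.4, 0.4]
opening: 0.999
finger_force: 0.0
```

To row units: -150 mm / 1000 = -0.15, -140 mm / 1000 = -0.14.

Request:
send_rows(rows="0 0 0 0 0 -0.05 1;0 0 0 0 0 -0.1 1;0 0 0 0 0 -0.14 1;0 0 0 0 -0.05 -0.14 1;0 0 0 0 -0.1 -0.14 1;0 0 0 0 -0.14 -0.14 1;0 0 0 0 -0.15 -0.14 1;0 0 0 0 -0.15 -0.14 1")

```text
time: 31.92
eef_pos: [0.47, 0.0323, 0.2462]
tcp_rot: [0.707, 0.707, 0.001, 0.001]
contact_force: [-0.4, -0.0, -0.2]
opening: 0.999
finger_force: 0.0
```

Run:
```python
from h import *
p=ctrl.read_camera("side"); cv2.imwrite("pics/s6.png",cv2.resize(p["color"][100:340,150:450,::-1],(700,560),interpolation=3))
p=ctrl.read_camera("top"); cv2.imwrite("pics/t6.png",cv2.resize(p["color"][140:280,150:490,::-1],(800,330),interpolation=3))
```

```text
(no output)
```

View pics/s6.png

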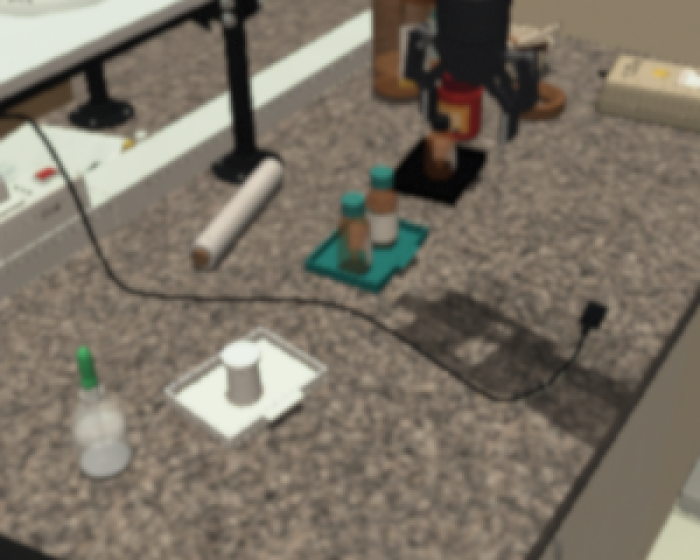

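View pics/t6.png

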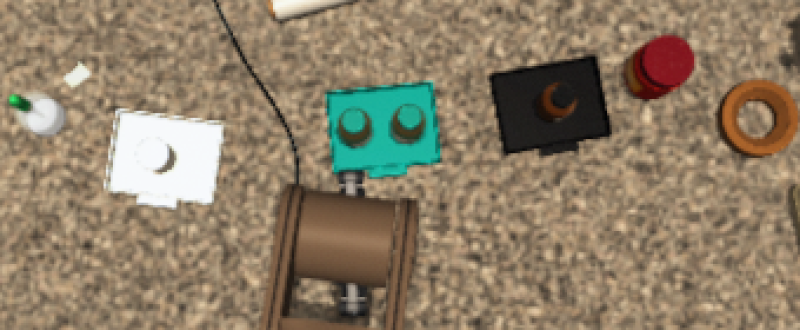

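All four containers stand upright near the middle of their trays: teal caps at top crop (354,120) and (408,117), the black cap at (562,98) and the pot at (155,153). The red jar, dropper and cork ring look unmoved.

```bash
python3 -c "
from plant import ctrl; print(ctrl.sign_off())"
```

```text
the job is handed in; nothing more can be done
None
```

I handed the job in at about 32 s: in the last pictures both teal-capped phials, the black-capped phial and the white pot stand upright in their own trays, and the red jar, dropper bottle and cork ring look unmoved; the hand-in gave no verdict.

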